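# Right the fallen fork holder and put the tuning fork back in it

### The job

The square brass holder for the tuning fork has toppled against the black terminal block. Stand it upright on its foot in the middle of the round cork pad and let go of it, then take the tuning fork from its sloping teak rest and stand it in the holder, stem down and tines up. Do not drop either of them, and do not disturb the brass weight or the amber bulb.

Things in the scene. Friction and masses are not known exactly. Their poses are not given: they have to be found in the camera images.
- holder: Loose brass holder, 0.55 kg: open square tube 46 x 46 mm outside, walls 3 mm, on a 64 x 64 x 6 mm foot plate; 85 mm tall. Origin: centre of the foot's underside; z along its axis, foot to mouth; x, y square to its sides. Starts toppled: foot edge on the table, a side propped on the block, z roughly away from the robot and 15 degrees above level, y level (grip the y faces, 46 mm)
- holder_mouth (a point): Centre of the holder's open mouth, 85 mm from the foot's underside. The inside is 40 x 40 mm and 79 mm deep (its floor is 6 mm above the underside). The holder touches the block about 67 mm along z from the underside; its centre of mass is about 30 mm along. Leaning over about 47 degrees from upright it falls over; less, it rocks upright
- fork: Loose nickel-plated steel tuning fork, 206 mm long, 9 mm thick, 0.17 kg: round stem 9 mm in diameter (105 mm), solid yoke 26 mm wide (20 mm), two tines 7 mm wide, 26 mm over both (81 mm). Origin: end of the stem; z along its axis, stem to tines; y across the tines. At the start it lies on the sloping rest, tines roughly away from the robot, z 20 degrees above level, y level
- fork_yoke (a point): Centre of the fork's yoke, 115 mm along z from the stem's end, at its centre of mass; axes as the fork's. At the start it is 56 mm above the table, free on all sides between the two cheeks of the rest, and can be gripped across y (26 mm)
- pad: Round cork pad fixed to the table, 140 mm in diameter, 6 mm thick. Origin: centre of its underside, on the table; z up. The holder belongs upright in its middle
- block: Black ebonite terminal block screwed to the table, 40 mm (x) by 140 mm (y) by 26 mm high, with a small brass screw terminal at each end (12 mm wide, up to 38 mm above the table, 56 mm from the middle). Origin: centre of its underside; its -x side faces roughly to the robot and the holder leans on that side's top edge
- rest: Sloping teak fork rest fixed to the table: base board 200 mm (x) by 60 mm (y) by 8 mm, and two upright cheeks 50 mm wide, the front (-x, robot side) about 30 mm and the rear about 70 mm high. The cheeks carry the fork's stem (35 to 55 mm from the stem's end) and its tines (160 to 180 mm). Origin: centre of the base's underside; x along the fork, rising
- weight: Loose brass pendulum weight standing upright, a bystander: 60 mm in diameter, 88 mm tall with a narrow neck and knob, 0.8 kg. Origin: centre of its underside
- bulb: Amber glass lamp bulb in a white porcelain holder, standing upright and loose, a bystander: 60 mm in diameter at the foot, 112 mm tall. Origin: centre of its underside
Not all that is in view belongs to the job. There is more than one size of the pad; the job needs the smallest.

How it is judged:
By the outcome, as a careful person would: the job done as asked, in the order asked, and still so for the second after the job is handed in, with the robot touching nothing.
It also fails if it takes over 61 s, if anything falls off the work surface, if the arm or the gripper's body presses on something with over 40 N, if the wrist force passes 120 N, or if a joint passes its speed limit or range.

### The arm

A 7-joint arm with a two-finger parallel gripper is mounted at the origin on the work surface. World frame = base frame: x ahead of the robot, y to its left, z up, the work surface at z = 0. Lengths are in m, angles in rad, forces in N, time in s.
With the tool pointing down it reaches from about 0.35 to 0.9 m from the base axis. Payload 8.1 kg.
Tool frame: the origin (TCP) lies on the centre line of the jaws, within the pads' length; the fingertips stand 22 mm ahead of it and the grasp point (between the pads) lies 3 mm ahead of it; z points along the fingers, y is the line along which they close (so a half turn about z gives the same grasp; the last joint's range is limited). The gripper opens to 92 mm and grips with 3 to 60 N. Pads are 19 mm wide; open, the fingers measure 130 mm over their backs; the gripper's body (75 mm by 190 mm) begins 47 mm behind the grasp point.
Start: joints at [-1.418, 0.434, 0.025, 1.573, -0.012, 1.134, -0.075], TCP at [0.158, 0.605, 0.218] pointing down, gripper open.
Joint ranges: [-2.62, 2.62], [-0.44, 2.09], [-1.27, 1.32], [0.08, 2.57], [-1.32, 4.46], [0.12, 2], [-2.74, 2.74]. Speed limits (rad/s): [2.22, 2.22, 3.01, 3.01, 3.14, 3.14, 3.14].

### API

Orientations are given as a unit quaternion [w, x, y, z].
In Python, from bench import robot gives the robot as it stands. Calls block until the motion is done:
- robot.reach(position, orientation): joint-space move of the TCP to a pose.
- robot.move_l(position, max_speed=0.15, attitude=None, force_limit=None): straight line of the TCP; attitude=None keeps the orientation; max_speed is the mean speed in m/s. With force_limit (N) it stops when the force on the tool has changed by that much, and returns True; else False.
- robot.set_joints(angles): joint-space move.
- robot.move_gripper(opening, newtons=None): finger opening in m; newtons is the grip in N (None keeps the last); returns when the fingers have stopped.
- robot.sleep(seconds).
- robot.ik(position, orientation): joint angles nearest the present ones, or None.
- robot.read_camera(name): name is "scene" or "top" or "wrist"; returns (picture, depth): 420x560x3 uint8, red, green, blue; 420x560 float32, m along the optical axis (not along the pixel's ray), 0 where there is no reading.
- robot.camera_params(name): a dict with "fx", "fy", "cx", "cy" (pixels), "rvec" (rotation vector, rad) and "tvec" (3), from world to camera coordinates, as OpenCV has them; the wrist camera has in their place "hand_eye" (4x4, takes a point from camera to tool coordinates, whose origin is the TCP and whose axes are the flange's). Camera axes: x right, y down, z forward; pixel columns grow to the right and rows downward; lengths in m; the calibration is good to about 2 mm. A picture is of the moment at which its call begins: read the wrist's pose just before it. camera_params takes no time and is no camera call.
A pose or a line that the arm cannot do raises robot.Unreachable and nothing moves.
- robot.finish_job(): hands the job in; it is judged then, once.
Readings, each from a call of its own:
- robot.read_clock(): time.
- robot.read_q(): joint angles.
- robot.read_joint_vel(): joint speeds.
- robot.read_effort(): joint torques, N m.
- robot.read_tool_pos(): TCP position.
- robot.read_orientation(): TCP orientation.
- robot.read_ft_force(): force on the tool from outside, world axes, zero at the start.
- robot.read_ft_torque(): the same for the moment, N m.
- robot.read_finger_gap(): finger opening in m.
- robot.read_grasp_force(): force on a finger pad.
Only numpy, scipy, OpenCV 4.12 (cv2) and the standard library are available. Lean on these libraries where they do the work, as an engineer would, in place of code of your own. Each camera call takes 0.05 s, during which the arm holds its last target. There are 200 camera calls.

## Working session

There is one attempt and no reset: what is moved stays moved. The work goes in short steps, each a Python script; the robot and the scene stay as the last script left them, time stands still between calls to the robot, and variables do not carry over. Pictures are saved under pics/ and viewed, at most 12 in all, crops included, and the job is handed in when it is done.

```bash
mkdir -p pics; ls; cat > h.py <<'E'
import numpy as np, cv2
from scipy.spatial.transform import Rotation as R
from bench import robot
def cam(n):
    p=robot.camera_params(n)
    if n=="wrist":
        q=robot.read_orientation(); T=np.eye(4); T[:3,:3]=R.from_quat(np.roll(q,-1)).as_matrix(); T[:3,3]=robot.read_tool_pos()
        T=T@np.array(p["hand_eye"])
    else:
        T=np.eye(4); M=cv2.Rodrigues(np.array(p["rvec"],float))[0]; T[:3,:3]=M.T; T[:3,3]=-M.T@np.array(p["tvec"]).ravel()
    return p,T
def shot(n,name):
    p,T=cam(n); im,d=robot.read_camera(n)
    cv2.imwrite(f"pics/{name}.png",im[:,:,::-1]); np.savez(f"pics/{name}.npz",im=im,d=d,T=T,K=[p["fx"],p["fy"],p["cx"],p["cy"]])
    return im,d,T,p
def load(name):
    z=np.load(f"pics/{name}.npz"); return z["im"],z["d"],z["T"],z["K"]
def cloud(name):
    im,d,T,K=load(name); v,u=np.mgrid[:d.shape[0],:d.shape[1]]
    P=np.stack([(u-K[2])/K[0]*d,(v-K[3])/K[1]*d,d],-1)@T[:3,:3].T+T[:3,3]
    P[d<=0]=np.nan
    return P
def ray(name,uv,z):
    _,_,T,K=load(name); r=T[:3,:3]@np.array([(uv[0]-K[2])/K[0],(uv[1]-K[3])/K[1],1]); 
    return T[:3,3]+r*(z-T[2,3])/r[2]
def quat(M): return np.roll(R.from_matrix(M).as_quat(),1)
E
python3 - <<'E'
from h import *
for n in ("top","scene","wrist"):
    im,d,T,p=shot(n,n+"0"); print(n,T.round(3).tolist(),p["fx"])
print(robot.read_tool_pos(),robot.read_orientation(),robot.read_clock(),robot.read_finger_gap())
a=[cv2.imread(f"pics/{n}0.png") for n in("top","scene")]
E
```

```text
pics
top [[0.005, -1.0, 0.027, 0.515], [-1.0, -0.004, 0.021, -0.016], [-0.021, -0.027, -0.999, 1.003], [0.0, 0.0, 0.0, 1.0]] 481.86241317082755
scene [[-0.511, 0.504, -0.696, 1.147], [0.859, 0.322, -0.398, 0.314], [0.024, -0.801, -0.598, 0.564], [0.0, 0.0, 0.0, 1.0]] 453.6349309173867
wrist [[0.254, 0.933, 0.254, 0.091], [0.967, -0.245, -0.067, 0.623], [-0.001, 0.263, -0.965, 0.383], [0.0, 0.0, 0.0, 1.0]] 364.8041991149536
[0.15808687 0.60428441 0.2177378 ] [-1.28443139e-05  1.27562097e-01  9.91830407e-01 -5.96061696e-04] 0.15 0.09212796875271907
```

View pics/top0.png

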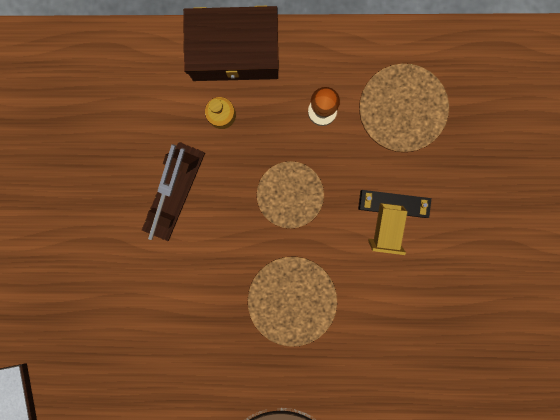

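View pics/scene0.png

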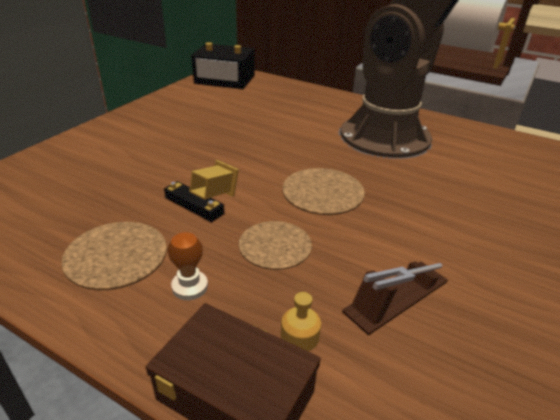

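The top view shows the smallest pad at (290,194). The holder, foot towards the robot, is at (390,230) and leans on the block at (395,204). The fork is on its rest at (167,190), with the weight at (220,112) and the bulb at (324,103). The scene view agrees with this. Next I get coarse numbers from the masks.

```bash
cat > m1.py <<'E'
from h import *
P=cloud("top0"); im,d,T,K=load("top0")
hsv=cv2.cvtColor(im,cv2.COLOR_RGB2HSV)
print("table z",np.nanmedian(P[360:400,100:200,2]))
def blob(mask,box):
    m=np.zeros(mask.shape,np.uint8); x0,y0,x1,y1=box; m[y0:y1,x0:x1]=mask[y0:y1,x0:x1]
    m=cv2.morphologyEx(m,cv2.MORPH_OPEN,np.ones((3,3)))
    c=max(cv2.findContours(m,cv2.RETR_EXTERNAL,cv2.CHAIN_APPROX_NONE)[0],key=cv2.contourArea); return c
for uv in [(290,194),(240,300),(390,230),(165,190),(395,204),(200,170)]: print(uv,hsv[uv[1],uv[0]],P[uv[1],uv[0]].round(3))
# pad: colour differs from the table by hue/sat
cork=((hsv[...,1]<165)&(hsv[...,2]>90)).astype(np.uint8)
cork=cv2.morphologyEx(cork,cv2.MORPH_CLOSE,np.ones((5,5)))
c=blob(cork,(245,150,340,240)); (cx,cy),r=cv2.minEnclosingCircle(c); mm=cv2.moments(c)
print("pad",cx,cy,r,mm["m10"]/mm["m00"],mm["m01"]/mm["m00"],ray("top0",(cx,cy),.006).round(4),r*2*1/481)
brass=((hsv[...,0]>18)&(hsv[...,0]<32)&(hsv[...,1]>150)&(hsv[...,2]>80)).astype(np.uint8)
c=blob(brass,(365,205,415,260)); print("holder",cv2.minAreaRect(c))
black=((hsv[...,2]<45)).astype(np.uint8)
c=blob(black,(350,180,440,225)); b=cv2.minAreaRect(c); print("block",b, ray("top0",b[0],.026))
nick=((hsv[...,1]<70)&(hsv[...,2]>80)).astype(np.uint8)
c=blob(nick,(140,135,200,245)); b=cv2.minAreaRect(c); print("fork",b); bb=cv2.boxPoints(b); print([P[int(y),int(x)].round(3).tolist() for x,y in bb])
for u,v in [(152,235),(158,212),(165,190)]: print(P[v,u].round(3))
v=[P[y,x] for x,y in zip(*np.nonzero(nick.T)) if 140<x<200 and 135<y<245]; v=np.array(v); v=v[np.isfinite(v[:,0])]
dd=np.linalg.svd(v-v.mean(0))[2][0]; print("fork mean",v.mean(0),"dir",dd,"slope",np.degrees(np.arcsin(abs(dd[2]))))
for n,u,w in[("weight",220,112),("bulb",324,103)]: print(n,P[w,u].round(3))
E
python3 m1.py
```

```text
table z -0.0004370420168973155
(290, 194) [ 16 138 131] [ 0.568 -0.016  0.007]
(240, 300) [ 12 174 133] [0.348 0.087 0.002]
(390, 230) [ 21 178 173] [ 0.496 -0.209  0.066]
(165, 190) [117  16 144] [0.572 0.23  0.06 ]
(395, 204) [15 77 53] [ 0.547 -0.228  0.026]
(200, 170) [ 12 174 123] [0.618 0.173 0.001]
pad 289.86651611328125 194.4625244140625 33.817237854003906 289.9099889704119 194.39481129813456 [ 0.567  -0.0156  0.006 ] 0.14061221560916384
holder ((391.3153991699219, 228.47695922851562), (31.504823684692383, 48.497581481933594), 7.125016689300537)
block ((404.7316589355469, 204.91461181640625), (29.706083297729492, 19.5463809967041), 6.34019136428833) [ 0.54569366 -0.24735579  0.026     ]
fork ((163.27627563476562, 192.53826904296875), (13.311338424682617, 97.21047973632812), 16.8583984375)
[[0.477, 0.293, -0.0], [0.672, 0.234, 0.001], [0.665, 0.208, 0.006], [0.471, 0.265, 0.002]]
[0.482 0.266 0.023]
[0.529 0.249 0.042]
[0.572 0.23  0.06 ]
fork mean [0.57823995 0.22980321 0.06116024] dir [ 0.87154788 -0.34730204  0.34610055] slope 20.248992163423743
weight [0.728 0.124 0.053]
bulb [ 0.732 -0.079  0.109]
```

```bash
cat >> h.py <<'E'
def tool(yaw,pitch,flip=1):
    """tool z in the vertical plane of yaw; pitch = angle of tool z from straight down, forward positive (deg)"""
    a=np.array([np.cos(yaw),np.sin(yaw),0]); up=np.array([0,0,1.]); t=np.radians(pitch)
    z=np.sin(t)*a-np.cos(t)*up; y=flip*np.cross(up,a); return np.column_stack([np.cross(y,z),y,z])
E
python3 - <<'E'
from h import *
print(np.array(robot.camera_params("wrist")["hand_eye"]).round(3).tolist())
for f in (1,-1):
    for nm,p,yaw,ps in [("hold",(.51,-.21,.05),0,(-45,-35,-25,-15,0)),("holdup",(.50,-.21,.15),0,(-45,-35,-25,-15,0)),("pad",(.567,-.016,.055),0,(30,40,50,60,75)),("fork",(.575,.228,.056),-.38,(-10,0,10)),("forkpad",(.567,-.016,.13),0,(40,50,60,70)),("forkpadup",(.567,-.016,.25),0,(40,50,60,70))]:
        print(f,nm,[(q,None if (s:=robot.ik(p,quat(tool(yaw,q,f)))) is None else np.round(s,2).tolist()) for q in ps])
yaw=0
robot.reach((.49,-.21,.27),quat(tool(0,0,-1 if robot.ik((.49,-.21,.27),quat(tool(0,0,-1))) is not None and np.linalg.norm(robot.ik((.49,-.21,.27),quat(tool(0,0,-1)))-robot.read_q())<3 else 1)))
shot("wrist","w1"); 
p=robot.read_tool_pos(); robot.move_l((.45,-.18,.27),.2); shot("wrist","w2"); print(robot.read_clock(),p)
E
python3 -c "
import cv2,numpy as np
a=[cv2.imread(f'pics/w{i}.png') for i in (1,2)]
cv2.imwrite('pics/w12.png',cv2.resize(np.hstack(a),(800,300)))"
```

```text
[[-0.001, -0.965, -0.263, 0.07], [1.0, -0.001, 0.0, 0.001], [-0.001, -0.263, 0.965, -0.166], [0.0, 0.0, 0.0, 1.0]]
1 hold [(-45, [-0.07, 1.05, 0.54, 1.27, -0.18, 1.66, 2.04]), (-35, [-0.08, 0.93, 0.53, 1.43, -0.2, 1.47, 2.04]), (-25, [-0.1, 0.81, 0.55, 1.58, -0.24, 1.26, 2.08]), (-15, [-0.12, 0.71, 0.58, 1.74, -0.31, 1.06, 2.15]), (0, [-0.14, 0.58, 0.63, 1.97, -0.49, 0.75, 2.35])]
1 holdup [(-45, [-0.13, 0.95, 0.68, 1.27, -0.18, 1.79, 2.12]), (-35, [-0.15, 0.83, 0.67, 1.41, -0.21, 1.61, 2.11]), (-25, [-0.18, 0.72, 0.71, 1.55, -0.25, 1.43, 2.14]), (-15, [-0.24, 0.62, 0.78, 1.69, -0.32, 1.25, 2.2]), (0, [-0.42, 0.55, 1.07, 1.92, -0.57, 1.02, 2.47])]
1 pad [(30, [0.17, 0.43, -0.34, 2.35, 2.22, 0.24, -0.71]), (40, [-0.05, 0.48, -0.09, 2.51, 2.93, 0.55, -1.46]), (50, None), (60, None), (75, None)]
1 fork [(-10, [-0.55, 0.67, 0.25, 1.64, -0.32, 1.0, 1.04]), (0, [-0.63, 0.6, 0.25, 1.77, -0.2, 0.79, 0.9]), (10, [-0.73, 0.55, 0.25, 1.89, 0.01, 0.6, 0.66])]
1 forkpad [(40, [0.4, 0.32, -0.61, 2.42, 2.34, 0.36, -0.82]), (50, None), (60, None), (70, None)]
1 forkpadup [(40, [-1.12, -0.1, 0.99, 2.
[... 546 characters left out ...]
15, [-0.43, 0.84, 1.24, 1.7, -0.61, 1.38, -0.62]), (0, [-0.29, 0.46, 0.83, 1.91, -0.41, 0.95, -0.84])]
-1 pad [(30, [0.17, 0.43, -0.33, 2.35, 2.23, 0.24, 2.42]), (40, [0.57, 0.63, -0.88, 2.46, 2.35, 0.71, 2.39]), (50, None), (60, None), (75, None)]
-1 fork [(-10, [-1.01, 0.97, 1.14, 1.68, -0.95, 1.33, -1.55]), (0, [-1.13, 0.89, 1.14, 1.81, -0.93, 1.09, -1.58]), (10, [-1.25, 0.84, 1.14, 1.93, -0.91, 0.84, -1.63])]
-1 forkpad [(40, [0.32, 0.31, -0.51, 2.43, 2.42, 0.34, 2.23]), (50, None), (60, None), (70, None)]
-1 forkpadup [(40, [-0.19, 0.0, 0.08, 2.31, 0.51, 0.15, -2.17]), (50, [0.73, 0.09, -0.88, 2.41, 2.48, 0.25, 2.18]), (60, None), (70, None)]
3.7333 [ 0.4903737  -0.20926527  0.26983258]
```

View pics/w12.png

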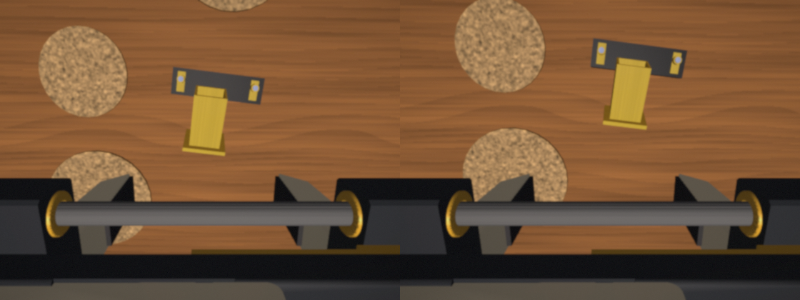

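The wrist views show the holder face-on. In the half-scale right-hand picture, its side runs from (632,60) at the mouth to (625,125) at the foot, and the block's terminals are at (601,50) and (678,62). I fit its upper side from both clouds and scan the yaws for the later placing.

```bash
cat > m2.py <<'E'
from h import *
def holder(name):
    P=cloud(name); im=load(name)[0]; hsv=cv2.cvtColor(im,cv2.COLOR_RGB2HSV)
    m=(hsv[...,0]>18)&(hsv[...,0]<32)&(hsv[...,1]>140)&(hsv[...,2]>80)&(P[...,2]>.03)&(abs(P[...,0]-.5)<.08)&(abs(P[...,1]+.21)<.05)
    m=cv2.morphologyEx(m.astype(np.uint8),cv2.MORPH_OPEN,np.ones((3,3)))
    X=P[m>0]; core=np.median(X,0); k=np.ones(len(X),bool)
    for _ in range(10):
        c=X[k].mean(0); n=np.linalg.svd(X[k]-c,full_matrices=False)[2][2]; n*=np.sign(n[2]); k=abs((X-c)@n)<.003
    h=np.cross(np.cross([0,0,1],n),[0,0,1]); h=np.array([n[0],n[1],0]); h/=-np.linalg.norm(h)  # steepest-ascent horizontal
    F=X[k]; e1=np.cross(n,[0,0,1]); e1/=np.linalg.norm(e1); e2=np.cross(e1,n) 
    uv=np.column_stack([(F-c)@e1,(F-c)@e2]); r=cv2.minAreaRect(uv.astype(np.float32)); b=cv2.boxPoints(r)
    L=max([(b[1]-b[0]),(b[2]-b[1])],key=np.linalg.norm); L/=np.linalg.norm(L); ax=L[0]*e1+L[1]*e2; ax*=np.sign(ax[0])
    ctr=c+r[0][0]*e1+r[0][1]*e2; s=(F-ctr)@ax; t=(F-ctr)@np.cross(n,ax)
    top=X[((X-c)@n)>.005]
    print(name,k.sum(),"n",n.round(3),"slope",np.degrees(np.arcsin(ax[2])).round(2),"yaw",np.degrees(np.arctan2(ax[1],ax[0])).round(2),"yaxis z",np.cross(n,ax).round(3)[2],"size",np.round(r[1],4),"ctr",ctr.round(4),"s",np.percentile(s,[1,99]).round(4),"t",np.percentile(t,[2,98]).round(4),"foot pts s",len(top),((top-ctr)@ax).mean().round(4) if len(top) else 0, "mouth", (ctr+ax*s.max()-n*.023).round(4))
for n in ("w1","w2","top0"): holder(n)
P=cloud("w1")
def padc(name,box,z):
    im=load(name)[0]; hsv=cv2.cvtColor(im,cv2.COLOR_RGB2HSV); m=((hsv[...,1]<150)&(hsv[...,2]>90)).astype(np.uint8)
    m=cv2.morphologyEx(m,cv2.MORPH_CLOSE,np.ones((7,7))); m=cv2.morphologyEx(m,cv2.MORPH_OPEN,np.ones((7,7)))
    k=np.zeros_like(m); x0,y0,x1,y1=box; k[y0:y1,x0:x1]=1
    c=max(cv2.findContours(m*k,cv2.RETR_EXTERNAL,cv2.CHAIN_APPROX_NONE)[0],key=cv2.contourArea)
    w=np.array([ray(name,q[0],z)[:2] for q in c],np.float32); (ex,ey),a,_=cv2.fitEllipse(w)
    Pz=cloud(name)[...,2][y0+40:y1-40,x0+40:x1-40]; print("pad",name,ex,ey,a,"z",np.nanmedian(Pz))
padc("w1",(30,20,190,180),.006); padc("w2",(60,0,210,140),.006); padc("top0",(245,150,340,240),.006)
E
python3 m2.py
python3 - <<'E'
from h import *
for f in (1,-1):
  for p in (35,45,55,65):
    print(f,p,[int(np.degrees(y)) for y in np.radians(np.arange(-180,180,20)) if all(robot.ik(q,quat(tool(y,p,f))) is not None for q in((.567,-.016,.13),(.567,-.016,.25)))], [int(np.degrees(y)) for y in np.radians(np.arange(-180,180,20)) if all(robot.ik(q,quat(tool(y,p,f))) is not None for q in((.567,-.016,.06),(.567,-.016,.16)))])
E
```

```text
w1 757 n [-0.718 -0.678  0.158] slope -75.15 yaw -83.75 yaxis z 0.202 size [0.3272 0.0923] ctr [ 0.492  -0.1735  0.1991] s [-0.163  0.157] t [-0.044   0.0449] foot pts s 2340 0.0701 mouth [ 0.5131 -0.1996  0.0373]
w2 1159 n [0.114 0.992 0.052] slope -78.96 yaw 8.81 yaxis z -0.184 size [0.089  0.3423] ctr [ 0.4731 -0.2166  0.1911] s [-0.1706  0.1699] t [-0.0439  0.0402] foot pts s 1879 0.1332 mouth [ 0.5028 -0.2344  0.0219]
top0 898 n [-0.258  0.025  0.966] slope 15.01 yaw -6.41 yaxis z 0.004 size [0.0464 0.0803] ctr [ 0.4978 -0.2124  0.0647] s [-0.0392  0.0392] t [-0.022   0.0223] foot pts s 106 -0.041 mouth [ 0.5422 -0.2173  0.0528]
pad w1 0.5690140724182129 -0.01638418808579445 (0.13931767642498016, 0.13967259228229523) z 0.0055026585084403945
pad w2 0.5683009028434753 -0.016529913991689682 (0.13718652725219727, 0.140237495303154) z 0.005443782483789572
pad top0 0.5672482252120972 -0.015414944849908352 (0.1354575753211975, 0.13579770922660828) z 0.006062809990966422
1 35 [-180, -160, -140, -119, -100, -80, -59, -40, -20, 0, 20, 40, 59, 80, 100, 119, 140, 160] [-180, -160, -140, -11
[... 342 characters left out ...]
, 100, 119, 140]
1 65 [-119, -100, -80, -59, -40, 59, 80, 100, 119] [-140, -119, -100, -80, -59, -40, 40, 59, 80, 100, 119, 140]
-1 35 [-180, -160, -140, -119, -100, -80, -59, 0, 20, 40, 59, 80, 100, 119, 140, 160] [-180, -160, -140, -119, -100, -80, -59, -40, -20, 20, 40, 59, 80, 100, 119, 140, 160]
-1 45 [-140, -119, -100, -80, -59, -40, 20, 40, 59, 80, 100, 119, 140] [-180, -160, -140, -119, -100, -80, -59, -40, -20, 20, 40, 59, 80, 100, 119, 140, 160]
-1 55 [-140, -119, -100, -80, -59, -40, 20, 40, 59, 80, 100, 119, 140] [-140, -119, -100, -80, -59, -40, 59, 80, 100, 119, 140]
-1 65 [-119, -100, -80, -59, -40, 59, 80, 100, 119] [-140, -119, -100, -80, -59, -40, 40, 59, 80, 100, 119, 140]
```

```bash
sed -i 's/(P\[...,2\]>.03)/(P[...,2]>.03)\&(P[...,2]<.085)/' m2.py; python3 m2.py
python3 - <<'E'
from h import *
# search a joint-continuous holder plan: grasp pitch/flip
y0=np.radians(-6.4)
for f in (1,-1):
  for p in (-45,-40):
    q=robot.ik((.505,-.213,.15),quat(tool(y0,p,f))); print(f,p,np.round(q-robot.read_q(),2))
E
```

```text
w1 3293 n [-0.255  0.03   0.967] slope 14.85 yaw -6.75 yaxis z 0.0 size [0.0603 0.0806] ctr [ 0.499  -0.213   0.0641] s [-0.0395  0.0397] t [-0.0224  0.0222] foot pts s 395 -0.0415 mouth [ 0.5436 -0.2182  0.0522]
w2 3670 n [-0.255  0.031  0.967] slope 14.87 yaw -6.79 yaxis z -0.001 size [0.0801 0.0616] ctr [ 0.499  -0.2127  0.064 ] s [-0.0394  0.0396] t [-0.0227  0.022 ] foot pts s 415 -0.0415 mouth [ 0.5433 -0.218   0.0521]
top0 898 n [-0.258  0.025  0.966] slope 15.01 yaw -6.41 yaxis z 0.004 size [0.0464 0.0803] ctr [ 0.4978 -0.2124  0.0647] s [-0.0392  0.0392] t [-0.022   0.0223] foot pts s 106 -0.041 mouth [ 0.5422 -0.2173  0.0528]
pad w1 0.5690140724182129 -0.01638418808579445 (0.13931767642498016, 0.13967259228229523) z 0.0055026585084403945
pad w2 0.5683009028434753 -0.016529913991689682 (0.13718652725219727, 0.140237495303154) z 0.005443782483789572
pad top0 0.5672482252120972 -0.015414944849908352 (0.1354575753211975, 0.13579770922660828) z 0.006062809990966422
1 -45 [ 0.86  0.59 -1.09 -0.68  0.32  0.65  2.68]
1 -40 [ 0.85  0.53 -1.06 -0.61  0.29  0.55  2.7 ]
-1 -45 [ 0.55  0.75 -0.35 -0.65 -0.05  0.69 -0.04]
-1 -40 [ 0.52  0.7  -0.34 -0.58 -0.07  0.6  -0.03]
```

```bash
cat > g1.py <<'E'
from h import *
yaw,sl=np.radians(-6.7),np.radians(14.9)
ax=np.array([np.cos(sl)*np.cos(yaw),np.cos(sl)*np.sin(yaw),np.sin(sl)])
n=np.array([-np.sin(sl)*np.cos(yaw),-np.sin(sl)*np.sin(yaw),np.cos(sl)])
G=np.array([.4990,-.2128,.0642])-.023*n+ax*.0095
M=tool(yaw,-42,-1); tcp=G-.003*M[:,2]
print(tcp)
robot.move_gripper(.068)
robot.reach(tcp-.10*M[:,2],quat(M))
print("approach hit",robot.move_l(tcp,.08,force_limit=12),robot.read_tool_pos(),robot.read_ft_force().round(1))
robot.move_gripper(.03,55)
print(robot.read_finger_gap(),robot.read_grasp_force(),robot.read_ft_force().round(1))
robot.move_l(tcp+[-.02,0,.13],.1)
print(robot.read_tool_pos(),robot.read_finger_gap(),robot.read_ft_force().round(1),robot.read_clock())
shot("scene","s2"); shot("top","t2")
for f in(-1,1):
  for y in range(-80,81,10):
    q=[robot.ik(p,quat(tool(np.radians(y),pt,f))) for p,pt in (((.567,-.016,.066),33),((.567,-.016,.16),33),((.567,-.016,.13),55),((.567,-.016,.2),55))]
    print(f,y,[None if s is None else float(abs(s-robot.read_q()).max().round(1)) for s in q])
E
python3 g1.py
```

```text
[ 0.51598522 -0.21479531  0.04664555]
approach hit False [ 0.51637781 -0.21498392  0.04690948] [0.1 0.6 0.3]
0.04568185785665738 54.97227843850851 [ 0.6 -0.8  0.8]
[ 0.495872   -0.21459479  0.1759639 ] 0.04537975428141622 [-0.2  0.4 -7.4] 8.8083
-1 -80 [1.7, 3.1, 2.8, 2.9]
-1 -70 [1.5, 3.2, 2.8, 2.9]
-1 -60 [1.3, 3.3, 2.9, 3.0]
-1 -50 [1.5, 1.7, 2.9, 3.1]
-1 -40 [1.7, 1.5, 2.4, 3.1]
-1 -30 [3.1, 1.6, 2.5, 2.6]
-1 -20 [2.8, 1.7, None, 2.8]
-1 -10 [2.9, 1.7, None, None]
-1 0 [3.0, 1.7, None, None]
-1 10 [3.3, 1.6, None, 3.3]
-1 20 [3.5, 1.5, 3.4, 3.8]
-1 30 [1.9, 1.3, 3.8, 4.5]
-1 40 [1.5, 1.3, 4.7, None]
-1 50 [1.6, 1.4, 1.8, 1.7]
-1 60 [1.6, 1.5, 2.0, 1.9]
-1 70 [1.7, 1.5, 2.0, 1.9]
-1 80 [1.7, 1.6, 2.0, 1.9]
1 -80 [1.1, 1.0, 0.9, 1.0]
1 -70 [1.3, 1.1, 1.1, 1.0]
1 -60 [1.4, 1.2, 1.3, 1.1]
1 -50 [1.6, 1.3, 1.6, 1.3]
1 -40 [1.7, 1.4, 2.1, 1.7]
1 -30 [2.2, 1.5, 2.2, 2.6]
1 -20 [2.1, 1.6, None, 2.2]
1 -10 [2.2, 1.7, None, None]
1 0 [2.3, 1.6, None, None]
1 10 [2.3, 1.8, None, 3.3]
1 20 [2.2, 2.2, 3.4, 3.8]
1 30 [1.9, 2.9, 3.8, 4.5]
1 40 [1.7, 1.7, 4.7, 2.0]
1 50 [1.5, 1.5, 1.7, 1.4]
1 60 [1.3, 1.4, 1.2, 1.2]
1 70 [1.2, 1.3, 1.1, 1.2]
1 80 [1.0, 1.2, 1.0, 1.1]
```

View pics/s2.png

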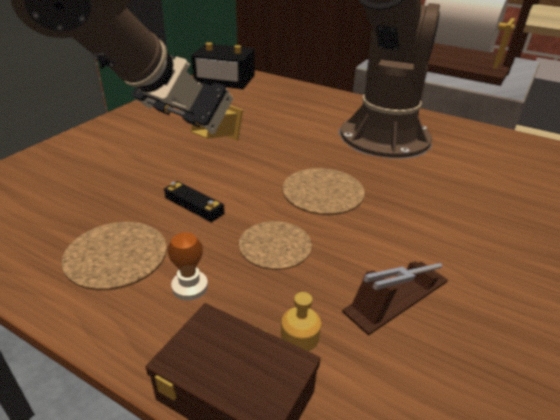

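The holder is held: in the scene view it hangs at (225,125) and the force reads about 7 N. Next I turn it upright above the pad.

```bash
cat > g2.py <<'E'
from h import *
yaw=np.radians(50); M=tool(yaw,-42+75.1,-1)
G=np.array([.5683,-.0162,.006+.055+.07]); tcp=G-.003*M[:,2]
try: robot.move_l(tcp,.09,attitude=quat(M)); print("line")
except robot.Unreachable as e: print(e); robot.reach(tcp,quat(M))
print(robot.read_tool_pos()-tcp,robot.read_finger_gap(),robot.read_ft_force().round(1),robot.read_clock(),robot.read_q().round(2))
im,*_=shot("scene","s3"); shot("top","t3")
cv2.imwrite("pics/s3c.png",cv2.resize(im[120:290,180:400,::-1],None,fx=3.4,fy=3.4))
E
python3 g2.py
```

```text
line
[-2.66495882e-05 -2.05243155e-05  1.44910876e-04] 0.04562764171528057 [-0.2 -0.2 -6.9] 11.5833 [-0.04  0.39  0.4   2.13 -1.13  0.77  0.52]
```

View pics/s3c.png

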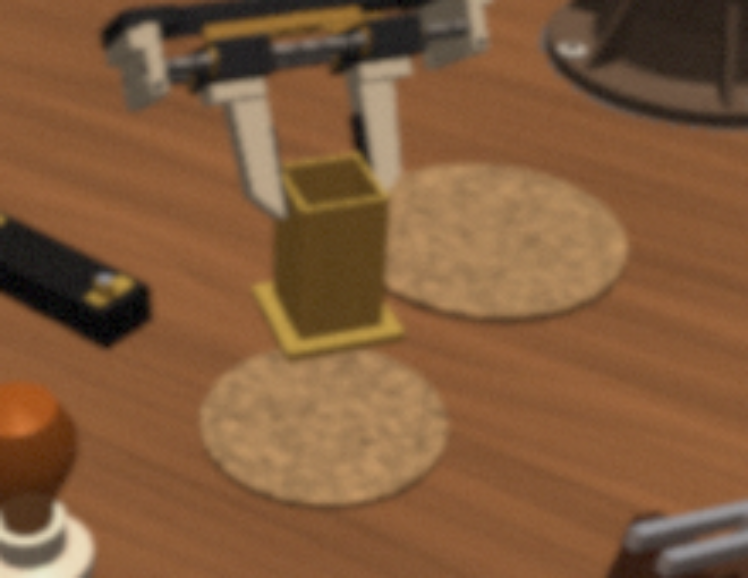

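The crop shows the holder upright in the fingers at (330,250), with its mouth at (335,180) and its foot level over the pad. I lower it until it touches, let go and back off.

```bash
cat > g3.py <<'E'
from h import *
M=tool(np.radians(50),33.1,-1); t=np.array([.5683,-.0162,.061])-.003*M[:,2]
robot.move_l(t+[0,0,.012],.08)
print("hit",robot.move_l(t-[0,0,.005],.02,force_limit=5),robot.read_tool_pos()-t,robot.read_ft_force().round(1),robot.read_ft_torque().round(2))
robot.move_gripper(.06); p=robot.read_tool_pos(); robot.move_gripper(.074)
robot.move_l(p-.12*M[:,2],.15); print(robot.read_clock())
# over the fork: yaw along the fork
y=np.radians(-21.7)
for f in (1,-1):
  q=robot.ik((.52,.25,.27),quat(tool(y,0,f))); print(f,np.round(q,2),abs(q-robot.read_q()).max())
f=-1
robot.reach((.52,.25,.27),quat(tool(y,0,f))); shot("wrist","w3"); shot("top","t4"); shot("scene","s4"); 
robot.move_l((.55,.21,.25),.2); shot("wrist","w4"); print(robot.read_clock())
a=[cv2.imread(f'pics/{n}.png') for n in ("w3","w4","t4","s4")]
cv2.imwrite('pics/m4.png',cv2.resize(np.vstack([np.hstack(a[:2]),np.hstack(a[2:])]),(800,600)))
E
python3 g3.py
```

```text
hit True [ 3.74707294e-05 -5.56440275e-05  5.41274223e-04] [-0.1 -0.1  3.9] [-0.04  0.46  0.01]
15.0917
1 [-0.57  0.32  0.04  1.62 -0.01  1.2   0.66] 0.9756550478859572
-1 [-0.74  0.32  0.27  1.63 -0.09  1.2  -2.4 ] 2.8925564322092034
18.1583
```

View pics/m4.png

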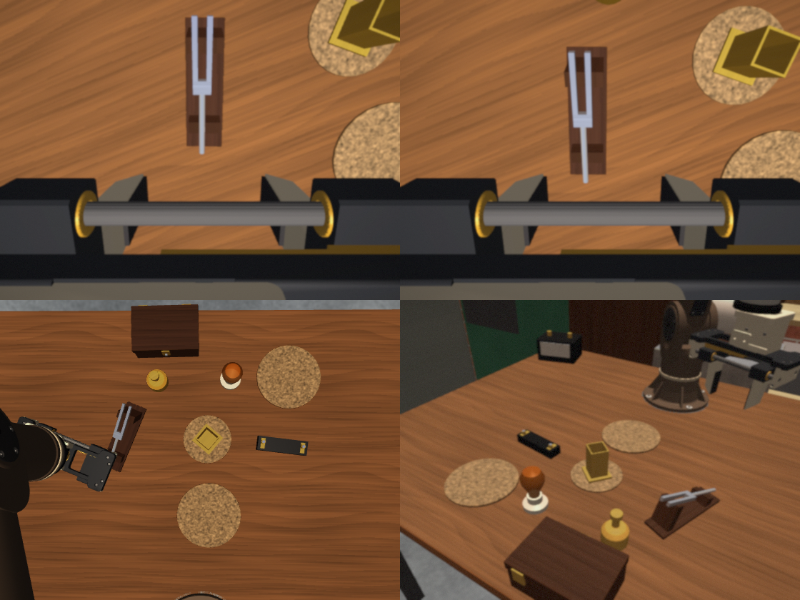

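The montage shows the holder standing on the small pad (mouth at (207,440) in the top tile) and the fork on its rest in both wrist tiles, yoke at (202,88) and (583,120). The bulb and weight have not moved. Next I measure the fork and the holder's mouth.

```bash
cat > m3.py <<'E'
from h import *
for n in ("w3","w4","top0"):
    P=cloud(n); hsv=cv2.cvtColor(load(n)[0],cv2.COLOR_RGB2HSV)
    m=(hsv[...,1]<85)&(hsv[...,2]>80)&(P[...,2]>.012)&(P[...,2]<.11)&(abs(P[...,0]-.575)<.13)&(abs(P[...,1]-.23)<.07)
    X=P[m]
    for _ in range(3):
        c=X.mean(0); U=np.linalg.svd(X-c,full_matrices=False)[2]; d=U[0]*np.sign(U[0][0]); r=(X-c)-np.outer((X-c)@d,d); X=X[np.linalg.norm(r,axis=1)<.017]
    nn=np.cross(np.cross(d,[0,0,1]),d); nn/=np.linalg.norm(nn); y=np.cross(nn,d)
    s=(X-c)@d; t=(X-c)@y; h=(X-c)@nn; lo,hi=np.percentile(s,[.3,99.7])
    yk=abs(s-(lo+.115))<.008; ty=np.percentile(t[yk],[3,97]); hy=np.median(h[yk])
    yc=c+d*(lo+.115)+y*ty.mean()+nn*(hy-.0045)
    st=s<lo+.09; tw=s>lo+.13
    print(n,len(X),"len",(hi-lo).round(4),"yaw",np.degrees(np.arctan2(d[1],d[0])).round(2),"slope",np.degrees(np.arcsin(d[2])).round(2),"yoke",yc.round(4),"w",ty.round(4),"mid t stem/tines",t[st].mean().round(4),np.mean(np.percentile(t[tw],[2,98])).round(4))
for n,rng in(("t4",0),("s4",0),("w3",0),("w4",0)):
    P=cloud(n); hsv=cv2.cvtColor(load(n)[0],cv2.COLOR_RGB2HSV)
    m=(P[...,2]>.084)&(P[...,2]<.098)&(abs(P[...,0]-.568)<.06)&(abs(P[...,1]+.016)<.06)&(hsv[...,0]>16)&(hsv[...,0]<33)
    if m.sum()<20: print(n,"few",m.sum()); continue
    r=cv2.minAreaRect(P[m][:,:2].astype(np.float32)); print("mouth",n,m.sum(),np.round(r[0],4),np.round(r[1],4),r[2],"z",np.median(P[m][:,2]).round(4))
for f in(1,-1):
  for y,pt in ((50,55),(50,52),(-40,55)):
    print(f,y,pt,[None if (s:=robot.ik(p,quat(tool(np.radians(y),pt,f)))) is None else np.round(s,2).tolist() for p in((.56,-.02,.23),(.56,-.02,.13))])
print(robot.read_q().round(2))
E
python3 m3.py
```

```text
w3 2798 len 0.2044 yaw -22.13 slope 20.12 yoke [0.578  0.2303 0.0559] w [-0.0124  0.0125] mid t stem/tines 0.0 0.0003
w4 2800 len 0.2045 yaw -22.27 slope 20.05 yoke [0.5779 0.2302 0.0559] w [-0.0123  0.0123] mid t stem/tines 0.0 0.0001
top0 624 len 0.2047 yaw -21.79 slope 20.24 yoke [0.5762 0.2307 0.0558] w [-0.0125  0.0125] mid t stem/tines -0.0001 -0.0001
mouth t4 158 [ 0.5672 -0.0158] [0.046  0.0461] 49.69050598144531 z 0.0905
mouth s4 277 [ 0.5681 -0.0176] [0.0489 0.0473] 50.27907943725586 z 0.0894
mouth w3 600 [ 0.5644 -0.012 ] [0.0466 0.0351] 49.48770523071289 z 0.0894
mouth w4 1374 [ 0.5687 -0.0164] [0.0475 0.047 ] 50.008792877197266 z 0.0895
1 50 55 [[0.63, 0.36, -0.16, 2.16, -1.29, 0.92, -2.36], [1.13, 0.72, -0.85, 2.18, -1.17, 0.45, -2.28]]
1 50 52 [[0.45, 0.32, 0.02, 2.16, -1.27, 0.94, -2.41], [0.99, 0.62, -0.69, 2.18, -1.23, 0.53, -2.27]]
1 -40 55 [[-0.63, 0.26, -0.02, 2.33, 1.39, 0.96, -0.89], [-0.7, 0.5, 0.06, 2.41, 1.62, 0.9, -1.29]]
-1 50 55 [[1.28, 0.57, -1.04, 2.11, -0.88, 0.56, 0.43], [1.24, 0.81, -1.03, 2.18, -0.92, 0.33, 0.64]]
-1 50 52 [[1.26, 0.54, -1.04, 2.1, -0.8, 0.56, 0.32], [1.22, 0.77, -1.03, 2.17, -0.8, 0.32, 0.48]]
-1 -40 55 [[0.2, 0.46, -1.06, 2.27, 1.48, 1.37, 2.24], [-1.38, 0.81, 1.09, 2.46, 2.09, 0.24, 1.36]]
[-0.67  0.35  0.29  1.64 -0.11  1.17 -2.3 ]
```

```bash
cat > g4.py <<'E'
from h import *
M=tool(np.radians(-22.2),0,1); Y=np.array([.578,.2302,.0559]); t=Y-.008*M[:,2]
robot.move_gripper(.06)
robot.reach(t+[0,0,.09],quat(M))
print("hit",robot.move_l(t,.08,force_limit=8),robot.read_tool_pos()-t,robot.read_q().round(2))
robot.move_gripper(.015,40); print(robot.read_finger_gap(),robot.read_grasp_force())
robot.move_l(t+[0,0,.04],.06); robot.move_l(t+[-.03,-.03,.17],.15)
print(robot.read_finger_gap(),robot.read_ft_force().round(1),robot.read_clock())
al=np.radians(15); y=np.radians(-40); fw=np.array([np.cos(y),np.sin(y),0]); a=np.sin(al)*fw+[0,0,np.cos(al)]
F=np.array([.5682,-.0164,.012])-.0085*fw; M2=tool(y,69.9-15,1)
tgt=F+a*.215-.008*M2[:,2]
try: robot.move_l(tgt,.1,attitude=quat(M2)); print("line")
except robot.Unreachable as e: print(e); robot.reach(tgt,quat(M2))
print(robot.read_tool_pos()-tgt,robot.read_q().round(2),robot.read_finger_gap(),robot.read_clock())
try: print(robot.ik(F+a*.115-.008*M2[:,2],quat(M2)).round(2))
except Exception as e: print(e)
shot("scene","s5"); shot("top","t5")
a=[cv2.resize(cv2.imread("pics/s5.png")[100:280,180:360],(400,400)),cv2.resize(cv2.imread("pics/t5.png")[140:260,220:340],(400,400))]
cv2.imwrite("pics/m5.png",np.hstack(a))
E
python3 g4.py
```

```text
hit False [0.00040279 0.00024524 0.00059192] [-0.23  0.62 -0.36  1.72  0.27  0.86  0.48]
0.01481088726405448 0.0
0.015274303147076078 [-0.5 -1.  -0.6] 25.0833
line
[0.00013397 0.00020071 0.00022008] [-0.45  0.3  -0.11  2.28  1.47  0.93 -0.87] 0.01486174437434036 27.7167
[-0.51  0.51 -0.13  2.37  1.64  0.98 -1.24]
```

View pics/m5.png

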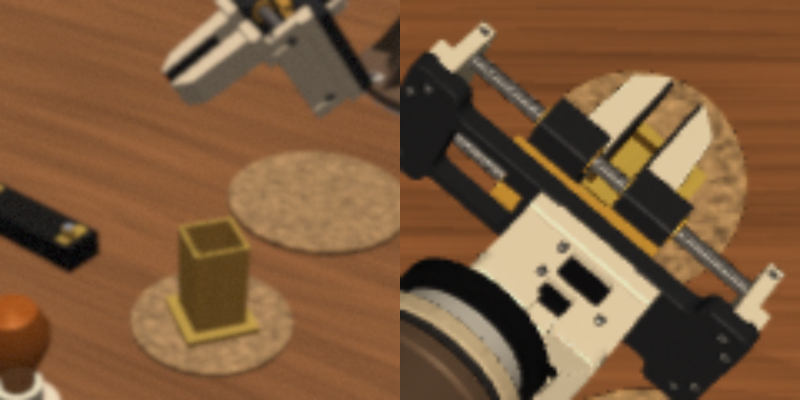

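The grasp missed: the gap closed to 15 mm with no force, and the fingers are empty in the picture. The holder is still upright at (215,275). I check where the fork is now.

```bash
python3 - <<'E'
from h import *
y=np.radians(-22.2)
print(robot.read_clock()); robot.move_gripper(.06)
robot.reach((.51,.257,.26),quat(tool(y,0,1))); print(robot.read_clock(),robot.read_q().round(2),robot.read_tool_pos(),robot.read_orientation())
shot("wrist","w6"); shot("top","t6"); shot("scene","s6")
a=[cv2.resize(cv2.imread("pics/w6.png"),(400,300)),cv2.resize(cv2.imread("pics/t6.png")[100:280,80:320],(400,300)),cv2.resize(cv2.imread("pics/s6.png")[200:380,240:480],(400,300)),cv2.resize(cv2.imread("pics/top0.png")[100:280,80:320],(400,300))]
cv2.imwrite("pics/m6.png",np.vstack([np.hstack(a[:2]),np.hstack(a[2:])]))
E
sed 's/("w3","w4","top0")/("w6","t6")/;/^for n,rng/,$d' m3.py > m4.py; python3 m4.py
```

```text
27.8167
29.9833 [-0.39  0.33 -0.22  1.63  0.08  1.19  0.55] [0.50977464 0.25569978 0.25920636] [-6.02718418e-05  1.93151217e-01  9.81168186e-01 -1.26263298e-03]
w6 1808 len 0.2047 yaw -22.27 slope 20.53 yoke [0.5773 0.2307 0.0557] w [-0.0123  0.0122] mid t stem/tines -0.0 -0.0001
t6 564 len 0.1611 yaw -21.91 slope 20.28 yoke [0.6144 0.2154 0.0709] w [-0.0125  0.0126] mid t stem/tines 0.0001 -0.0001
```

View pics/m6.png

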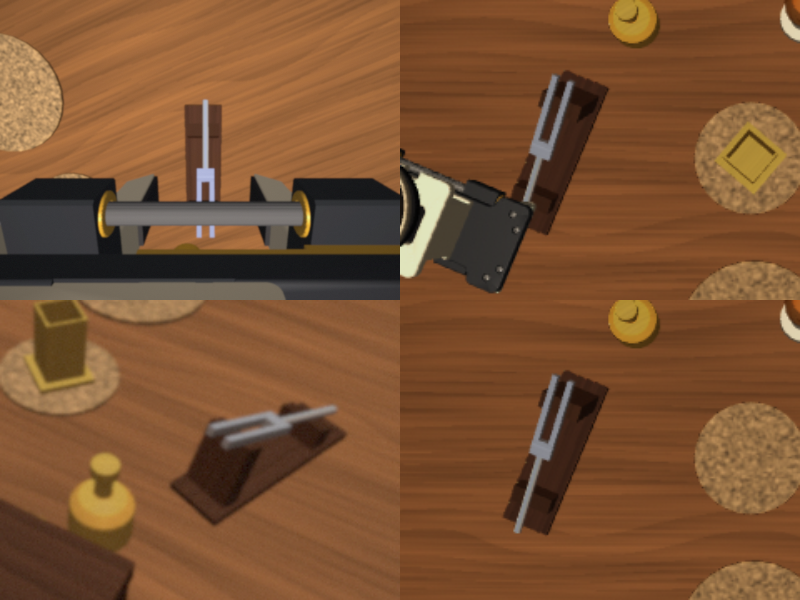

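The fork is still on its rest where I measured it (yoke (0.577,0.230,0.056)). I try again deeper, with a picture before closing and a gap check after.

```bash
cat > g5.py <<'E'
from h import *
M=tool(np.radians(-22.2),0,1); Y=np.array([.5778,.2304,.0559]); t=Y-.002*M[:,2]
robot.reach(t+[0,0,.06],quat(M))
print("hit",robot.move_l(t,.08,force_limit=8),robot.read_tool_pos()-t,robot.read_orientation(),robot.read_finger_gap())
shot("wrist","w7"); shot("scene","s7"); shot("top","t7")
robot.move_gripper(.01,40); print(robot.read_finger_gap(),robot.read_grasp_force(),robot.read_ft_force().round(1))
shot("wrist","w8"); shot("scene","s8"); print(robot.read_clock())
a=[cv2.resize(cv2.imread(f"pics/{n}.png"),(400,300)) if n[0]=="w" else cv2.resize(cv2.imread(f"pics/{n}.png")[200:350,300:500],(400,300)) for n in("w7","s7","w8","s8")]
cv2.imwrite("pics/m7.png",np.vstack([np.hstack(a[:2]),np.hstack(a[2:])]))
E
python3 g5.py
```

```text
hit False [0.00028006 0.0001422  0.00026118] [1.81253226e-04 1.92559193e-01 9.81285329e-01 1.65153481e-04] 0.05996779878112096
0.009748286109171559 0.0 [ 0.6 -0.2  0.2]
32.9083
```

View pics/m7.png

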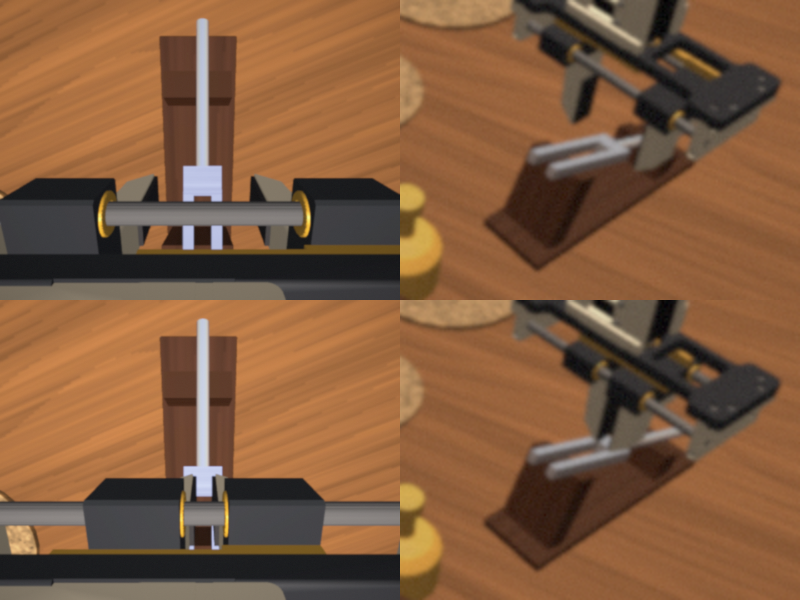

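In s8 the closed fingers at (620,420) seem to end at or above the yoke. I measure in the clouds how far the fingertips reach ahead of the TCP.

```bash
python3 - <<'E'
from h import *
M=tool(np.radians(-22.2),0,1); t=np.array([.5781,.2305,.0582])
# s5/t5 pose too
for n,MM,tt in (("s7",M,t),("s8",M,t)):
    P=cloud(n); im=load(n)[0]; Q=(P-tt)@MM
    b,s=cloud("s6"),load("s6")[0]
    ch=(abs(P[...,2]-b[...,2])>.006)|(np.abs(im.astype(int)-s).sum(-1)>60)
    m=(abs(Q[...,0])<.03)&(abs(Q[...,1])<.07)&(Q[...,2]>-.04)&(Q[...,2]<.05)&ch
    q=Q[m]; print(n,m.sum())
    for lo in np.arange(-.04,.05,.006):
        k=q[(q[:,2]>=lo)&(q[:,2]<lo+.006)]
        if len(k): print(round(lo,3),len(k),"x",np.percentile(k[:,0],[5,95]).round(3),"y",np.percentile(k[:,1],[5,50,95]).round(3))
# fork yoke seen in scene before
P=cloud("s6"); im=load("s6")[0]; hsv=cv2.cvtColor(im,cv2.COLOR_RGB2HSV); Q=(P-t)@M
m=(abs(Q[...,0])<.012)&(abs(Q[...,1])<.02)&(hsv[...,1]<85)&(P[...,2]>.03); print("fork in scene",np.median(P[m],0),m.sum(), "z hi",np.percentile(P[m][:,2],[5,95]))
# triangulate the stem end between w3,w4 and s6 rays: yoke/stem corner heights via ray pair
print(robot.read_clock())
E
```

```text
s7 398
-0.04 100 x [-0.012  0.008] y [-0.045  0.031  0.047]
-0.034 95 x [-0.012  0.006] y [-0.043  0.033  0.047]
-0.028 91 x [-0.012  0.008] y [-0.044 -0.03   0.046]
-0.022 63 x [-0.012  0.007] y [-0.041 -0.03   0.041]
-0.016 42 x [-0.012  0.007] y [-0.037 -0.031  0.036]
-0.01 7 x [-0.011  0.008] y [-0.033 -0.031  0.011]
s8 398
-0.04 94 x [-0.012  0.006] y [-0.019  0.005  0.022]
-0.034 93 x [-0.012  0.006] y [-0.02  -0.006  0.021]
-0.028 89 x [-0.012  0.007] y [-0.02   0.007  0.021]
-0.022 66 x [-0.012  0.004] y [-0.018 -0.006  0.017]
-0.016 43 x [-0.011  0.006] y [-0.012 -0.006  0.01 ]
-0.01 9 x [-0.01   0.005] y [-0.009 -0.007  0.001]
-0.004 4 x [0.002 0.009] y [-0.01  -0.008  0.006]
fork in scene [0.5802912  0.23063985 0.06075966] 152 z hi [0.05502707 0.06535242]
32.9083
```

The fingertips end about 7 mm behind the reported TCP, not 22 mm ahead of it. That offset is fixed in the hand, so I grasp with the yoke at tool z = -20 mm and check the gap before lifting.

```bash
cat > g6.py <<'E'
from h import *
import sys
M=tool(np.radians(-22.2),0,1); Y=np.array([.5778,.2304,.0559]); t=Y+.020*M[:,2]
p=robot.read_tool_pos(); robot.move_l(p+[0,0,.012],.1); robot.move_gripper(.06)
print("hit",robot.move_l(t,.06,force_limit=8),robot.read_tool_pos()-t)
robot.move_gripper(.01,40); g=robot.read_finger_gap(); print(g,robot.read_grasp_force(),robot.read_ft_force().round(1),robot.read_clock())
if g<.022: sys.exit("missed")
robot.move_l(t+[0,0,.04],.06); robot.move_l(t+[-.03,-.03,.17],.15)
print(robot.read_finger_gap(),robot.read_ft_force().round(1),robot.read_clock())
al=np.radians(15); y=np.radians(-40); fw=np.array([np.cos(y),np.sin(y),0]); a=np.sin(al)*fw+[0,0,np.cos(al)]
F=np.array([.5682,-.0164,.012])-.0085*fw; M2=tool(y,69.9-15,1)
tgt=F+a*.215+.020*M2[:,2]
print(robot.ik(tgt,quat(M2)) is not None)
try: robot.move_l(tgt,.1,attitude=quat(M2)); print("line")
except robot.Unreachable as e: print(e); robot.reach(tgt,quat(M2))
print(robot.read_tool_pos()-tgt,robot.read_q().round(2),robot.read_finger_gap(),robot.read_clock())
shot("scene","s9"); shot("wrist","w9")
P=cloud("s9"); hsv=cv2.cvtColor(load("s9")[0],cv2.COLOR_RGB2HSV); Z=P-F; s=Z@a; r=np.linalg.norm(Z-s[...,None]*a,axis=-1)
m=(r<.02)&(s>.09)&(s<.2)&(hsv[...,1]<85)&(hsv[...,2]>70); X=P[m]; c=X.mean(0); d=np.linalg.svd(X-c)[2][0]; d*=np.sign(d[2])
print("stem pts",len(X),"lean",np.degrees(np.arccos(d[2])).round(1),"dir",d.round(3),"want",a.round(3),"end s",s[m].min().round(4),"off axis",((c-F)-((c-F)@a)*a).round(4))
b=[cv2.resize(cv2.imread("pics/s9.png")[60:285,180:400],(400,400)),cv2.resize(cv2.imread("pics/w9.png"),(400,400))]
cv2.imwrite("pics/m9.png",np.hstack(b))
E
python3 g6.py
```

```text
hit False [ 6.39723325e-05  9.58652417e-05 -5.11783801e-05]
0.025262311733868666 39.999820813536644 [-0.2 -0.6  0.9] 35.475
0.02515735586722331 [-0.6 -1.1 -1.6] 37.35
True
line
[0.00011122 0.00023213 0.0001531 ] [-0.64  0.35  0.19  2.29  1.54  0.79 -0.93] 0.02523815456509692 40.1667
stem pts 153 lean 15.1 dir [ 0.201 -0.166  0.965] want [ 0.198 -0.166  0.966] end s 0.1006 off axis [0.0016 0.0031 0.0002]
```

View pics/m9.png

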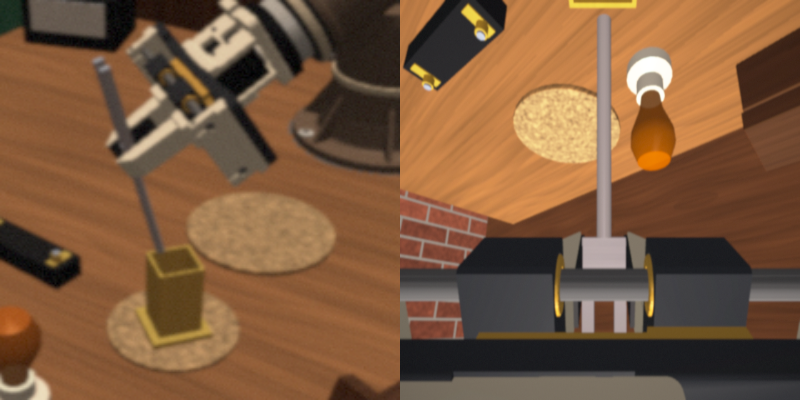

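The fork is held, leaning 15.1° as planned. Its stem end is at (160,248) in the scene tile, just above the mouth. I insert it along its axis until it touches the floor, then let go.

```bash
cat > g7.py <<'E'
from h import *
import sys
al=np.radians(15); y=np.radians(-40); fw=np.array([np.cos(y),np.sin(y),0]); a=np.sin(al)*fw+[0,0,np.cos(al)]
F=np.array([.5682,-.0164,.012])-.0085*fw; M2=tool(y,54.9,1)
t=F+a*.115+.020*M2[:,2]
if robot.move_l(t+a*.006,.06,force_limit=6): print("early",(robot.read_tool_pos()-t)@a,robot.read_ft_force()); sys.exit()
h=robot.move_l(t-a*.004,.015,force_limit=2.5); print("floor",h,((robot.read_tool_pos()-t)@a).round(4),robot.read_ft_force().round(1),robot.read_clock())
robot.move_gripper(.034); robot.move_gripper(.055); print(robot.read_clock())
robot.move_l(robot.read_tool_pos()-.13*M2[:,2],.15); robot.sleep(.5); print(robot.read_clock())
shot("scene","s10"); shot("top","t10")
b=[cv2.resize(cv2.imread("pics/s10.png"),(400,300)),cv2.resize(cv2.imread("pics/t10.png"),(400,300))]
cv2.imwrite("pics/m10.png",np.hstack(b))
E
python3 g7.py
```

```text
floor True 0.0024 [ 0.2 -0.8  3.4] 42.3833
43.3833
44.9
```

View pics/m10.png

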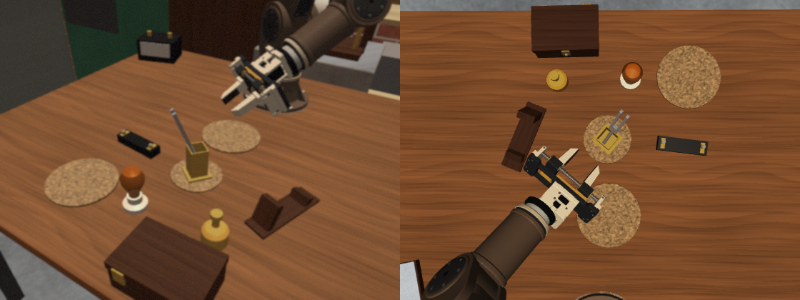

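The fork stands in the upright holder on the small pad, at (195,150) in the scene tile and (610,130) in the top tile. The gripper is clear, and the bulb and weight have not moved. I hand the job in.

```bash
python3 -c "
from bench import robot
print(robot.finish_job())"
```

```text
the job is handed in; nothing more can be done
None
```

I handed the job in at about 45 s: the holder stands upright in the middle of the smallest cork pad with the tuning fork in it, stem down, tines up and leaning about 15–20°; the first two tries at the fork closed on air without touching it, nothing was dropped, and the bulb and weight were not disturbed.

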